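# Board to the spraying place, then the full spray can by heft

### The arm

A 7-joint arm with a two-finger parallel gripper is mounted at the origin on a cart in front of the work surface, level with it; the furniture and walls round the work are solid. World frame = base frame: x ahead of the robot, y to its left, z up, the work surface at z = 0. Lengths are in m, angles in rad, forces in N, time in s.
With the tool pointing down it reaches from about 0.4 to 0.85 m from the base axis. Payload 4.4 kg.
Tool frame: the origin (TCP) lies midway between the tips of the shut fingers; the grasp point (between the pads) lies 19 mm behind it (grasp_offset is the distance from the TCP to the grasp point, in m); z points along the fingers, y is the line along which they close (so a half turn about z gives the same grasp; the last joint's range is limited). The gripper opens to 94 mm and grips with 3 to 60 N. Pads are 16 mm wide; open, the fingers measure 119 mm over their backs; the gripper's body (75 mm by 177 mm) begins 78 mm behind the grasp point.
Start: joints at [-1.37, 0.628, 0.038, 1.517, -0.027, 0.996, -0.02], TCP at [0.171, 0.627, 0.205] pointing down, gripper open.
Joint ranges: [-3.06, 3.06], [-0.37, 2.12], [-1.25, 1.32], [0.18, 2.47], [-1.1, 4.24], [0.23, 1.98], [-2.94, 2.94]. Speed limits (rad/s): [2.57, 2.57, 3.14, 3.14, 3.14, 3.14, 3.14].

### API

Orientations are given as [roll, pitch, yaw] about the fixed x, y, z axes, in that order (R = Rz(yaw) Ry(pitch) Rx(roll)).
In Python, from rig import * gives the robot as it stands. The module is installed in compiled form; this text tells all that it offers.
- The arm moves only by the shell command python3 -m handwheel 'ROWS'. ROWS is a JSON list of rows, 1 to 10 of them, each of 5 numbers: the opening from 0.0 (shut) to 1.0 (fully open), then dx, dy, dz in m, then a turn about the tool's z in rad; each row is the pose to reach, as a shift and turn from the pose commanded when the command began, along the tool's axes at that moment; what a row does not reach only later rows make up. A row lasts 1/12 s, in which the tool goes at most 0.0417 m and 0.125 rad, less where a joint would pass 70% of its speed; a pose out of reach is approached as far as the arm can. The fingers move at their own pace and stop on an object; the grip force is fixed at half the most. Time passes only in rows, so rows that do not move let the fingers close. It prints the time, the measured TCP pose, the force, the opening and the grip force at its end.
- get_obs(): the state, without advancing time (a new reading comes with each control period).
- read_camera(name): name is "side" or "top" or "wrist"; returns (picture, depth): 384x512x3 uint8, red, green, blue; 384x512 float32, m along the optical axis (not along the pixel's ray), 0 where there is no reading.
- camera_model(name): a dict with "intrinsics" (3x3 intrinsics, pixels), "rvec" (rotation vector, rad) and "tvec" (3), from world to camera coordinates, as OpenCV has them. Camera axes: x right, y down, z forward; pixel columns grow to the right and rows downward; lengths in m; the calibration is good to about 2 mm. The wrist camera is an equidistant fisheye: a pixel r from the principal point sees the ray r / f radians off the axis. A picture is of the moment at which its call begins: read the wrist's pose just before it. camera_model takes no time and is no camera call; for the wrist camera it gives the pose at the moment of the call.
- finish_job(): hands the job in; it is judged then, once.
Trained networks look in the newest picture that a camera, given by its name, has taken for a name from the list of things; names that differ only in an ending like _2 or _b are one class to them, and where a whole thing is asked for, a point or a joint stands for the part that bears it (a point fixed in the world has none). Each returns a list of dicts, best first, with "confidence" (0 to 1); they miss things now and then, are a little off and sometimes report something else, mostly with a low value. They report only what shows in the picture. A call takes as long as a camera call.
- search_frame(label, camera): "position" ([column, row] in pixels, amid what is visible of it).
- trace(label, camera): "pixels" (384x512 bool, what is visible of it) and "position" ([column, row] in pixels, amid what is visible of it).
The state is a dict: "time": time; "joints": joint angles; "qvel": joint speeds; "tau": joint torques, N m; "eef_pos": TCP position; "eef_rot": TCP orientation; "contact_force": force on the tool from outside, world axes, zero at the start; "moment": the same for the moment, N m; "gripper_width": opening from 0.0 (shut) to 1.0 (fully open); "grasp_force": force on a finger pad.
Only numpy, scipy, OpenCV 4.12 (cv2) and the standard library are available. Lean on these libraries where they do the work, as an engineer would, in place of code of your own. Each camera call takes 0.05 s, during which the arm holds its last target. There are 200 camera calls.

### The job

Get ready to spray the two primed bolts: without lifting the painting board, slide it by its wooden grip across the cardboard into the empty blue-taped outline, square with the tape, both bolts still standing on it, and let go of it. Only one of the three identical spray cans is still full, which you can tell only by weight: find the heaviest by hefting and finish while still holding that one up, upright and still, over the cardboard with its base above the tops of the bolts, the other two standing on the bench and the rest left undisturbed.

Things in the scene. Friction and masses are not known exactly. Their poses are not given: they have to be found in the camera images.
- spray_sheet: flat brown cardboard sheet fixed on the bench, 220 mm along its x, 380 mm along its y, 2 mm thick; the two taped outlines lie on it side by side along y. Origin: centre of its underside, x away from the robot, y to the left
- start_mark: taped outline on the cardboard (four L-shaped corners of cream masking tape, flat, clear area inside 140 mm along its x by 134 mm along its y). Origin: its centre, on top of the cardboard; axes as the cardboard's. The painting board stands in it at the start
- spray_mark: taped outline on the cardboard (four L-shaped corners of blue tape, flat, clear area inside 140 mm along its x by 134 mm along its y). Origin: its centre, on top of the cardboard; axes as the cardboard's. Empty at the start: the place where the board must go; about 190 mm from the other outline, to its left or its right
- paint_board: loose plywood painting board, 116 mm (x) by 110 mm (y) by 12 mm thick, about 0.35 kg, on the cardboard; on top a wooden grip block 60 mm along x, 24 mm wide (y), from 12 to 44 mm above the underside, centred at x = +20 mm, y = 0. The bolts stand about at x = -36 mm, y = +30 and -30 mm. Origin: centre of its underside, z up, x away from the robot
- board_grip (a point): centre of the wooden grip of the painting board, 30 mm above the board's underside: grip it here, fingers closing along the board's y (24 mm), with about 25 N (under a light grip of some 8 N the board pivots in the fingers as it slides)
- bolt_1: grey hexagon bolt standing loose on its head on the painting board, thread up, 60 mm high, head 28x24 mm and 10 mm thick, shank 16 mm, 0.09 kg. Origin: centre of the underside of the head, z up. It topples if the board is jerked or tilted
- bolt_2: grey hexagon bolt standing loose on its head on the painting board, thread up, 60 mm high, head 28x24 mm and 10 mm thick, shank 16 mm, 0.09 kg. Origin: centre of the underside of the head, z up. It topples if the board is jerked or tilted
- can_1: one of three identical closed spray cans (white and blue tin, green cap fixed on), 59 mm in diameter, 225 mm high (cap 57 mm, from 178 mm up), standing on the bench behind the cardboard. Origin: centre of the underside, z up. Neither look, name nor place tells how full it is: one is full and at least 0.15 kg heavier than the others; all weigh 0.1 to 0.55 kg
- can_2: one of three identical closed spray cans (white and blue tin, green cap fixed on), 59 mm in diameter, 225 mm high (cap 57 mm, from 178 mm up), standing on the bench behind the cardboard. Origin: centre of the underside, z up. Neither look, name nor place tells how full it is: one is full and at least 0.15 kg heavier than the others; all weigh 0.1 to 0.55 kg
- can_3: one of three identical closed spray cans (white and blue tin, green cap fixed on), 59 mm in diameter, 225 mm high (cap 57 mm, from 178 mm up), standing on the bench behind the cardboard. Origin: centre of the underside, z up. Neither look, name nor place tells how full it is: one is full and at least 0.15 kg heavier than the others; all weigh 0.1 to 0.55 kg
- bench_vice: dark green bench vice bolted to the bench left of the cardboard, an obstacle: it fills about x 0.28 to 0.54 m, y 0 to 0.16 m, up to 168 mm high. Origin: on its underside at about x 0.41, y 0.08
- sanding_block: bystander lying on the bench, to be left alone: wooden sanding block, 65x110x40 mm. Origin: centre of the underside
- pipe_elbow: bystander lying on the bench, to be left alone: white plastic pipe elbow, 78x78x40 mm. Origin: centre of the underside

How it is judged:
On the way:
1. the painting board lies square inside the blue outline, let go, both bolts standing on it (horizontal distance between paint_board and spray_mark below 0.02 m and angle between the x axis of paint_board and the x axis of spray_mark, either way round below 0.2 rad and angle between paint_board's own z axis and vertical below 0.06 rad and height (world z) of paint_board below 0.008 m and contact force between the fingers and paint_board below 0.1 N and angle between each of bolt_1, bolt_2's own z axis and vertical below 0.15 rad and z of bolt_1 in the frame of paint_board between 0.006 and 0.02 m and z of bolt_2 in the frame of paint_board between 0.006 and 0.02 m), for 0.2 s.
At the end, for the whole second after the job is handed in: Board flat in the blue outline (centre within 20 mm, square within 0.2 rad), let go, bolts standing on it; the heaviest can held by the fingers, still, upright within 0.2 rad, base over 78 mm above the bench, over the cardboard, touching nothing else; the other two standing on the bench (all of step 1 and ((height (world z) of can_1 above 0.078 m and angle between can_1's own z axis and vertical below 0.2 rad and contact force between the fingers and can_1 above 1 N and linear speed of each of can_1, can_2, can_3 below 0.03 m/s and x of can_1 in the frame of spray_sheet between -0.11 and 0.11 m and y of can_1 in the frame of spray_sheet between -0.19 and 0.19 m and contact force between can_1 and paint_board below 0.1 N and contact force between can_1 and bolt_1 below 0.1 N and contact force between can_1 and bolt_2 below 0.1 N and contact force between can_1 and can_2 below 0.1 N and contact force between can_1 and can_3 below 0.1 N and angle between each of can_2, can_3's own z axis and vertical below 0.06 rad and height (world z) of each of can_2, can_3 below 0.006 m and contact force between each of can_2, can_3 and anything else below 3.4 N) or (height (world z) of can_2 above 0.078 m and angle between can_2's own z axis and vertical below 0.2 rad and contact force between the fingers and can_2 above 1 N and linear speed of each of can_2, can_1, can_3 below 0.03 m/s and x of can_2 in the frame of spray_sheet between -0.11 and 0.11 m and y of can_2 in the frame of spray_sheet between -0.19 and 0.19 m and contact force between can_2 and paint_board below 0.1 N and contact force between can_2 and bolt_1 below 0.1 N and contact force between can_2 and bolt_2 below 0.1 N and contact force between can_2 and can_1 below 0.1 N and contact force between can_2 and can_3 below 0.1 N and angle between each of can_1, can_3's own z axis and vertical below 0.06 rad and height (world z) of each of can_1, can_3 below 0.006 m and contact force between each of can_1, can_3 and anything else below 3.4 N) or (height (world z) of can_3 above 0.078 m and angle between can_3's own z axis and vertical below 0.2 rad and contact force between the fingers and can_3 above 1 N and linear speed of each of can_3, can_1, can_2 below 0.03 m/s and x of can_3 in the frame of spray_sheet between -0.11 and 0.11 m and y of can_3 in the frame of spray_sheet between -0.19 and 0.19 m and contact force between can_3 and paint_board below 0.1 N and contact force between can_3 and bolt_1 below 0.1 N and contact force between can_3 and bolt_2 below 0.1 N and contact force between can_3 and can_1 below 0.1 N and contact force between can_3 and can_2 below 0.1 N and angle between each of can_1, can_2's own z axis and vertical below 0.06 rad and height (world z) of each of can_1, can_2 below 0.006 m and contact force between each of can_1, can_2 and anything else below 3.4 N))); the arm keeps its last pose, push and grip.
It fails at once if the painting board is lifted (more than 12 mm) or tilted (height (world z) of paint_board above 0.014 m or angle between paint_board's own z axis and vertical above 0.15 rad).
It fails at once if a bolt topples (angle between any of bolt_1, bolt_2's own z axis and vertical above 0.6 rad).
It fails at once if a spray can is knocked over (angle between any of can_1, can_2, can_3's own z axis and vertical above 0.6 rad).
It fails at once if a bystander is pushed away (more than 30 mm) (distance of any of sanding_block, pipe_elbow from where it was at the start of the episode above 0.03 m).
It also fails if it takes over 72 s, if anything falls off the work surface, if the arm or the gripper's body presses on something with over 40 N, if the wrist force passes 120 N, or if a joint passes its speed limit or range.

## Working session

There is one attempt and no reset: what is moved stays moved. The work goes in short steps, Python scripts to look and compute and a shell command to move; the robot and the scene stay as the last step left them, time stands still between calls to the robot, and variables do not carry over. Pictures are saved under pics/ and viewed, at most 10 in all, crops included, and the job is handed in when it is done.

```bash
mkdir -p pics; cat > h.py <<'E'
from rig import *
import numpy as np, cv2
from scipy.spatial.transform import Rotation as R
def cam(n):
    m=camera_model(n); K=np.array(m["intrinsics"]); Rm=cv2.Rodrigues(np.array(m["rvec"],float))[0]; return K,Rm,np.array(m["tvec"],float).ravel()
def cloud(n,d):
    K,Rm,t=cam(n); v,u=np.mgrid[:384,:512]
    x=(u-K[0,2])/K[0,0]; y=(v-K[1,2])/K[1,1]
    if n=="wrist":
        r=np.hypot(x,y)+1e-9; s=np.tan(np.minimum(r,1.5))/r; x,y=x*s,y*s
    P=np.stack([x*d,y*d,d],-1)-t
    P=P@Rm; P[d<=0]=np.nan; return P
def save(n,img): cv2.imwrite("pics/"+n+".png",img[:,:,::-1])
E
python3 - <<'E'
from h import *
o=get_obs(); print({k:np.round(v,3) for k,v in o.items()})
for n in ["top","side"]:
    im,d=read_camera(n); save(n+"0",im); P=cloud(n,d)
    for l in ["spray_mark","start_mark","paint_board","board_grip","bolt_1","can_1","sanding_block","pipe_elbow","bench_vice","spray_sheet"]:
        for q in trace(l,n)[:4]:
            p=P[q["pixels"]]; 
            if len(p)==0: continue
            print(n,l,round(q["confidence"],2),np.round(q["position"]),"med",np.round(np.nanmedian(p,0),3),"lo",np.round(np.nanpercentile(p,3,0),3),"hi",np.round(np.nanpercentile(p,97,0),3))
E
```

```text
{'time': np.float64(0.0), 'joints': array([-1.37 ,  0.629,  0.038,  1.518, -0.027,  0.996, -0.02 ]), 'qvel': array([ 0.001, -0.001,  0.001,  0.001, -0.001, -0.001,  0.001]), 'tau': array([-0.0000e+00, -5.4974e+01,  1.1440e+00, -1.8664e+01, -5.2000e-02,
        2.4000e-02,  0.0000e+00]), 'eef_pos': array([0.171, 0.626, 0.205]), 'eef_rot': array([-3.14 ,  0.   ,  2.875]), 'contact_force': array([-0.901,  0.328, -0.138]), 'moment': array([-0.008, -0.003, -0.051]), 'grasp_force': np.float64(0.0), 'gripper_width': np.float64(0.999)}
top spray_mark 0.8 [258. 215.] med [ 0.474 -0.112  0.001] lo [ 0.347 -0.236 -0.002] hi [ 0.514 -0.073  0.005]
top start_mark 0.82 [359. 266.] med [ 0.395 -0.39   0.002] lo [ 0.362 -0.431 -0.002] hi [ 0.531 -0.268  0.005]
top paint_board 0.89 [344. 238.] med [ 0.45  -0.342  0.014] lo [ 0.391 -0.399  0.01 ] hi [ 0.5   -0.296  0.046]
top board_grip 0.79 [343. 243.] med [ 0.451 -0.343  0.014] lo [ 0.392 -0.398  0.01 ] hi [ 0.499 -0.296  0.046]
top bolt_1 0.61 [352. 254.] med [ 0.411 -0.375  0.037] lo [ 0.402 -0.385  0.015] hi [ 0.423 -0.368  0.074]
top bolt_1 0.43
[... 1863 characters left out ...]
0.129] lo [ 0.603 -0.12   0.012] hi [ 0.649 -0.082  0.226]
side can_1 0.8 [276. 146.] med [0.639 0.027 0.137] lo [ 0.606 -0.081  0.006] hi [0.676 0.062 0.226]
side can_1 0.58 [311. 183.] med [ 0.622 -0.234  0.129] lo [ 0.607 -0.242  0.006] hi [ 0.656 -0.199  0.226]
side sanding_block 0.43 [188. 157.] med [0.405 0.239 0.041] lo [0.392 0.204 0.034] hi [0.426 0.276 0.044]
side pipe_elbow 0.72 [244. 155.] med [0.601 0.203 0.033] lo [0.564 0.159 0.007] hi [0.644 0.226 0.045]
side spray_sheet 0.71 [248. 241.] med [ 0.431 -0.249  0.003] lo [ 0.336 -0.439  0.001] hi [ 0.551 -0.082  0.006]
side spray_sheet 0.32 [286. 161.] med [ 0.618 -0.112  0.13 ] lo [ 0.603 -0.12   0.011] hi [ 0.649 -0.081  0.226]
```

```bash
python3 - <<'E'
from h import *
im,d=read_camera("top"); P=cloud("top",d)
im2,d2=read_camera("side"); P2=cloud("side",d2)
def rect(n,p): 
    r=cv2.minAreaRect(p[:,:2].astype(np.float32)); print(n,len(p),np.round(r[0],4),np.round(r[1],4),round(r[2],2))
for cn,PP in (("top",P),("side",P2)):
  for l in ["spray_mark","start_mark","spray_sheet"]:
    q=trace(l,cn)
    q=q and q[0]
    if not q: continue
    p=PP[q["pixels"]]; p=p[np.abs(p[:,2]-.003)<.007]; rect(cn+l,p) if len(p)>20 else 0
  q=trace("paint_board",cn)[0]; p=PP[q["pixels"]]
  rect(cn+"board",p[np.abs(p[:,2]-.015)<.004])
  A=PP.reshape(-1,3); g=A[(abs(A[:,2]-.046)<.005)&(A[:,0]>.43)&(A[:,0]<.52)&(abs(A[:,1]+.345)<.04)]; rect(cn+"grip",g); print(np.median(g,0))
  for c in [(.63,-.212),(.65,.04),(.63,-.094)]:
    g=A[(A[:,2]>.2)&(np.hypot(A[:,0]-c[0],A[:,1]-c[1])<.05)]; gg=g[g[:,2]>g[:,2].max()-.008]
    rect(cn+"cantop",gg); print(gg[:,2].max(), cv2.minEnclosingCircle(gg[:,:2].astype(np.float32)))
  g=A[(A[:,2]>.1)&(A[:,0]<.58)&(A[:,0]>.2)&(abs(A[:,1])<.3)]
  if len(g): print("vice",np.nanpercentile(g,[1,99],axis=0).round(3))
c=np.hstack([im,im2])
save("both",cv2.resize(c,(800,300)))
E
```

```text
topspray_mark 22 [0.6433 0.0277] [0.0151 0.0499] 50.7
topstart_mark 393 [ 0.4482 -0.3504] [0.1685 0.1628] 3.93
topspray_sheet 7827 [ 0.444  -0.2569] [0.2274 0.3833] 2.54
topboard 990 [ 0.445  -0.3488] [0.1153 0.1091] 2.3
topgrip 169 [ 0.4641 -0.3467] [0.058  0.0218] 1.89
[ 0.46483675 -0.34697939  0.04527547]
topcantop 22 [ 0.6057 -0.1703] [0.0318 0.0035] 27.23
0.702352257285877 ((0.606515645980835, -0.1718067228794098), 0.01602305844426155)
topcantop 347 [0.6555 0.0458] [0.0494 0.0512] 6.24
0.2281940315012006 ((0.6554367542266846, 0.0451073944568634), 0.026772167533636093)
topcantop 4 [ 0.5899 -0.1205] [0.0017 0.0071] 68.79
0.7492116754174329 ((0.5901920199394226, -0.11968746781349182), 0.003641777904704213)
vice [[ 0.316 -0.295  0.114]
 [ 0.574  0.108  0.856]]
sidespray_mark 260 [ 0.4289 -0.1514] [0.1715 0.1674] 3.23
sidestart_mark 453 [ 0.4455 -0.3439] [0.1708 0.1694] 3.43
sidespray_sheet 5584 [ 0.4446 -0.2504] [0.2267 0.3876] 3.13
sideboard 804 [ 0.443  -0.3485] [0.1152 0.1103] 2.16
sidegrip 180 [ 0.4633 -0.3466] [0.0615 0.0246] 3.33
[ 0.46081948 -0.34883469  0.04636076]
sidecantop 160 [ 0.6329 -0.2148] [0.049  0.0496] 9.94
0.2284712398528046 ((0.6339279413223267, -0.21381863951683044), 0.027359073981642723)
sidecantop 102 [0.6533 0.0425] [0.0444 0.0523] 70.76
0.22837115791517634 ((0.6544013023376465, 0.044373106211423874), 0.026898905634880066)
sidecantop 127 [ 0.6293 -0.0941] [0.0463 0.0494] 63.9
0.22847604941981575 ((0.6306174397468567, -0.09253256022930145), 0.02640700154006481)
vice [[ 0.257 -0.002  0.101]
 [ 0.51   0.127  0.17 ]]
```

View pics/both.png

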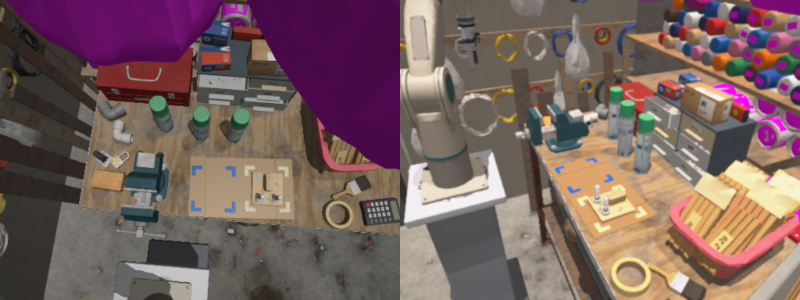

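```bash
cat >> h.py <<'E'
def togo(p,yaw=None):
    "tool-axis shift to world TCP p; turn about tool z so that tool y points at angle yaw (deg), mod 180"
    o=get_obs(); M=R.from_euler("xyz",o["eef_rot"]).as_matrix()
    s=M.T@(np.array(p)-o["eef_pos"]); t=None
    if yaw is not None:
        a=np.degrees(np.arctan2(M[1,1],M[0,1])); dd=(yaw-a+90)%180-90; t=round(-np.radians(dd),3)
    print("go",np.round(s,4),"turn",t,"rows",round(np.linalg.norm(s)/.0417,1),"t",round(float(o["time"]),2))
E
python3 - <<'E'
from h import *
for n in ("top","side"):
    im,d=read_camera(n); P=cloud(n,d); h=cv2.cvtColor(im,cv2.COLOR_RGB2HSV)
    K,Rm,t=cam(n); print(n,"cam",-Rm.T@t)
    pu=(h[...,0]>140)&(h[...,0]<160)&(h[...,1]>180)
    p=P[pu]; p=p[~np.isnan(p[:,0])]; print("purple",pu.sum(),len(p),np.nanpercentile(p,[1,50,99],axis=0).round(2))
    m=(h[...,0]>98)&(h[...,0]<125)&(h[...,1]>110)&(abs(P[...,2]-.003)<.008)&(abs(P[...,0]-.43)<.12)&(abs(P[...,1]+.15)<.12)
    b=P[m]; r=cv2.minAreaRect(b[:,:2].astype(np.float32)); print("blue",m.sum(),r, b[:,:2].min(0),b[:,:2].max(0))
    c=np.array(r[0])
    for sx in(-1,1):
        for sy in (-1,1):
            k=b[(np.sign(b[:,0]-c[0])==sx)&(np.sign(b[:,1]-c[1])==sy)]; print(sx,sy,len(k),k[:,:2].mean(0).round(4))
    c=np.median(P[200:384],axis=(0,1)); 
togo((.45,.2,.30),92.5)
E
```

```text
top cam [ 0.32625353 -0.11518364  1.05221483]
purple 44888 44706 [[ 0.42 -0.36  0.21]
 [ 0.52 -0.22  0.77]
 [ 1.    0.09  0.86]]
blue 326 ((0.43112897872924805, -0.15297368168830872), (0.1655910313129425, 0.15740780532360077), 3.3495426177978516) [ 0.34583972 -0.23620056] [ 0.51672059 -0.0696411 ]
-1 -1 83 [ 0.3653 -0.2238]
-1 1 84 [ 0.3585 -0.091 ]
1 -1 78 [ 0.5043 -0.2159]
1 1 81 [ 0.4975 -0.0826]
side cam [ 0.09846815 -0.99801653  0.68491306]
purple 3740 3729 [[ 0.58 -0.65 -0.09]
 [ 1.01 -0.4   0.34]
 [ 1.13 -0.08  0.63]]
blue 179 ((0.42924919724464417, -0.15444695949554443), (0.16583389043807983, 0.15781933069229126), 3.248894214630127) [ 0.34440894 -0.23637119] [ 0.51537444 -0.07211178]
-1 -1 56 [ 0.3628 -0.2246]
-1 1 40 [ 0.3547 -0.0926]
1 -1 49 [ 0.5029 -0.2167]
1 1 34 [ 0.4959 -0.0839]
go [-0.3814 -0.3384 -0.0945] turn -0.31 rows 12.4 t 1.7
```

```bash
python3 - <<'E'
from h import *
im,d=read_camera("top"); P=cloud("top",d); h=cv2.cvtColor(im,cv2.COLOR_RGB2HSV)
pu=(h[...,0]>140)&(h[...,0]<160)&(h[...,1]>180)
p=P[pu]; p=p[~np.isnan(p[:,0])]; p=p[p[:,2]>.4]
for a in np.arange(.3,.9,.05):
    for b in np.arange(-.5,.3,.1):
        k=p[(p[:,0]>=a)&(p[:,0]<a+.05)&(p[:,1]>=b)&(p[:,1]<b+.1)]
        if len(k)>5: print(round(a,2),round(b,1),len(k),k[:,2].min().round(2),k[:,2].max().round(2))
K,Rm,t=cam("side")
for q in [(.45,-.2,.8),(.5,-.3,.77)]: 
    c=Rm@np.array(q)+t; u=K@c; print(u[:2]/u[2])
save("top1",im)
E
```

```text
0.4 -0.4 3058 0.61 0.79
0.4 -0.3 1144 0.71 0.81
0.45 -0.4 216 0.62 0.71
0.45 -0.3 10944 0.63 0.87
0.5 -0.3 9461 0.63 0.86
0.5 -0.2 347 0.73 0.81
0.5 -0.1 6918 0.67 0.81
0.5 -0.0 7950 0.67 0.82
0.55 -0.3 112 0.68 0.73
0.55 -0.2 2799 0.68 0.8
0.55 -0.1 1063 0.7 0.79
0.6 -0.2 105 0.68 0.74
[ 249.13615227 -140.11653903]
[ 302.96139546 -122.67240908]
```

View pics/top1.png

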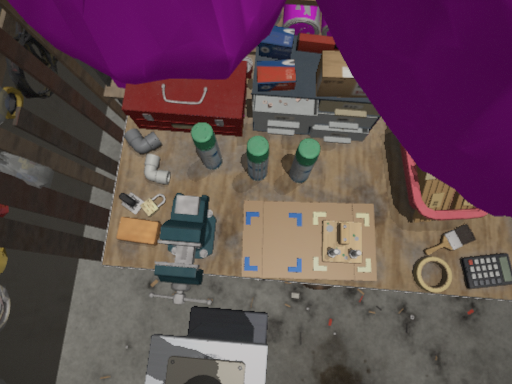

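```bash
r='[1,-0.38,-0.34,-0.095,-0.31]'; python3 -m handwheel '[[1,-0.38,-0.34,-0.095,-0.31],[1,-0.38,-0.34,-0.095,-0.31],[1,-0.38,-0.34,-0.095,-0.31],[1,-0.38,-0.34,-0.095,-0.31],[1,-0.38,-0.34,-0.095,-0.31],[1,-0.38,-0.34,-0.095,-0.31],[1,-0.38,-0.34,-0.095,-0.31],[1,-0.38,-0.34,-0.095,-0.31],[1,-0.38,-0.34,-0.095,-0.31],[1,-0.38,-0.34,-0.095,-0.31]]'; python3 -c "
from h import *
togo((.45,.0,.28),92.5);togo((.463,-.347,.15),92.5)"
```

```text
time: 2.58
eef_pos: [0.3946, 0.2813, 0.2825]
eef_rot: [3.141, 0.001, -3.098]
contact_force: [1.3, 0.2, -0.2]
gripper_width: 1.002
grasp_force: 0.0
go [-0.0432 -0.2834  0.0024] turn -0.0 rows 6.9 t 2.58
go [-0.0411 -0.6307  0.1322] turn -0.0 rows 15.5 t 2.58
```

```bash
python3 -m handwheel '[[1,-0.04,-0.63,0,0],[1,-0.04,-0.63,0,0],[1,-0.04,-0.63,0,0],[1,-0.04,-0.63,0,0],[1,-0.04,-0.63,0,0],[1,-0.04,-0.63,0,0],[1,-0.04,-0.63,0,0],[1,-0.04,-0.63,0,0],[1,-0.04,-0.63,0,0],[1,-0.04,-0.63,0,0]]'; python3 -c "
from h import *
togo((.463,-.347,.15),92.5)"
```

```text
time: 3.42
eef_pos: [0.438, -0.1333, 0.2822]
eef_rot: [-3.142, 0.001, -3.098]
contact_force: [0.7, 0.3, -0.6]
gripper_width: 0.999
grasp_force: 0.0
go [-0.0156 -0.2146  0.1322] turn -0.0 rows 6.1 t 3.42
```

```bash
python3 -m handwheel '[[1,-0.016,-0.215,0.06,0],[1,-0.016,-0.215,0.13,0],[1,-0.016,-0.215,0.13,0],[1,-0.016,-0.215,0.13,0],[1,-0.016,-0.215,0.13,0],[1,-0.016,-0.215,0.13,0],[1,-0.016,-0.215,0.13,0],[1,-0.016,-0.215,0.13,0]]'; python3 - <<'E'
from h import *
im,d=read_camera("wrist"); P=cloud("wrist",d); save("w1",im)
A=P.reshape(-1,3); g=A[(abs(A[:,2]-.046)<.005)&(A[:,0]>.42)&(A[:,0]<.52)&(abs(A[:,1]+.347)<.03)]
print(np.nanmedian(g,0),cv2.minAreaRect(g[:,:2].astype(np.float32)))
g=A[(abs(A[:,2]-.015)<.004)&(A[:,0]>.36)&(A[:,0]<.53)&(abs(A[:,1]+.347)<.08)]
print(cv2.minAreaRect(g[:,:2].astype(np.float32)))
o=get_obs();print(o["eef_pos"],o["eef_rot"])
togo((.463,-.347,.014),92.8)
E
```

```text
time: 4.08
eef_pos: [0.4617, -0.3471, 0.1499]
eef_rot: [3.141, -0.003, -3.102]
contact_force: [-0.4, 0.7, -0.7]
gripper_width: 1.003
grasp_force: 0.0
[ 0.46466731 -0.34435237  0.04682703] ((0.4663971960544586, -0.3439735770225525), (0.05872100964188576, 0.02313550002872944), 1.8977233171463013)
((0.44750654697418213, -0.34442827105522156), (0.11655453592538834, 0.11049553751945496), 1.9232127666473389)
[ 0.46282064 -0.34526333  0.15114861] [ 3.14028260e+00 -1.31283044e-03 -3.09984990e+00]
go [-0.0003 -0.0019  0.1371] turn -0.007 rows 3.3 t 4.13
```

View pics/w1.png

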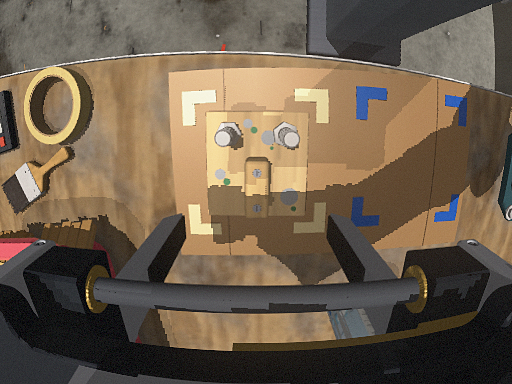

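```bash
python3 -m handwheel '[[0.8,-0.002,0,0.035,0],[0.7,-0.002,0,0.07,0],[0.6,-0.002,0,0.1,0],[0.5,-0.002,0,0.118,0],[0.5,-0.002,0,0.128,0],[0.45,-0.002,0,0.131,0],[0.4,-0.002,0,0.131,0]]'; python3 - <<'E'
from h import *
im,d=read_camera("wrist"); P=cloud("wrist",d)
A=P.reshape(-1,3); g=A[(abs(A[:,2]-.046)<.005)&(A[:,0]>.42)&(A[:,0]<.52)&(abs(A[:,1]+.347)<.03)]
print(np.nanmedian(g,0),cv2.minAreaRect(g[:,:2].astype(np.float32)))
togo((.463,-.346,.019),92.5)
E
```

```text
time: 4.72
eef_pos: [0.4663, -0.3444, 0.0216]
eef_rot: [3.142, 0.001, -3.097]
contact_force: [-0.7, -0.6, 0.4]
gripper_width: 0.538
grasp_force: 0.0
[ 0.46156027 -0.34690017  0.04619064] ((0.4657021760940552, -0.34653040766716003), (0.05503974109888077, 0.055222176015377045), 48.36932373046875)
go [ 0.0036 -0.0007  0.0032] turn 0.001 rows 0.1 t 4.77
```

```bash
python3 -m handwheel '[[0.36,0,0,0.002,0],[0.33,0,0,0.002,0],[0.3,0,0,0.002,0],[0.28,0,0,0.002,0],[0.26,0,0,0.002,0],[0.24,0,0,0.002,0],[0.22,0,0,0.002,0],[0.2,0,0,0.002,0]]'; python3 - <<'E'
from h import *
for n in ("top","side"):
    im,d=read_camera(n); P=cloud(n,d)
    q=trace("paint_board",n)[0]; p=P[q["pixels"]]; p=p[abs(p[:,2]-.014)<.006]; print(n,len(p),cv2.minAreaRect(p[:,:2].astype(np.float32)))
print(get_obs()["eef_pos"])
E
```

```text
time: 5.43
eef_pos: [0.4658, -0.3462, 0.0193]
eef_rot: [-3.14, 0.001, -3.099]
contact_force: [-0.2, -2.5, 4.0]
gripper_width: 0.258
grasp_force: 30.0Traceback (most recent call last):
  File "<stdin>", line 4, in <module>
IndexError: list index out of range
```

```bash
python3 -c "
from h import *
o=get_obs();togo(o['eef_pos']+[-.015,.193,0],93.0)"
python3 -m handwheel '[[0.2,0,0.002,0,0],[0.2,0.001,0.006,0,0],[0.2,0.002,0.013,0,0],[0.2,0.002,0.022,0,0],[0.2,0.003,0.031,0,0],[0.2,0.004,0.04,0,0],[0.2,0.004,0.049,0,0],[0.2,0.005,0.056,0,0],[0.2,0.005,0.06,0,0],[0.2,0.005,0.062,0,0]]'
python3 -c "
from h import *
o=get_obs();togo((.4505,-.153,.0193),93.0);print(o['moment'])"
```

```text
go [ 0.0068  0.1935 -0.0003] turn -0.01 rows 4.6 t 5.53
time: 6.37
eef_pos: [0.4584, -0.2845, 0.0193]
eef_rot: [-3.139, 0.002, -3.098]
contact_force: [-0.0, -6.2, 4.1]
gripper_width: 0.252
grasp_force: 30.0
go [ 0.0022  0.1318 -0.0004] turn -0.009 rows 3.2 t 6.37
[-0.99932182  0.03727116  0.12471404]
```

```bash
python3 -m handwheel '[[0.2,0,0.002,0,0],[0.2,0,0.006,0,-0.005],[0.2,0.001,0.014,0,-0.005],[0.2,0.001,0.024,0,-0.01],[0.2,0.001,0.034,0,-0.01],[0.2,0.001,0.044,0,-0.01],[0.2,0.002,0.054,0,-0.01],[0.2,0.002,0.063,0,-0.01],[0.2,0.002,0.068,0,-0.01],[0.2,0.002,0.07,0,-0.01]]'
python3 -c "
from h import *
o=get_obs();togo((.4505,-.153,.0193),93.0)"
python3 -m handwheel '[[0.2,0,0.002,0,0],[0.2,0,0.006,0,0],[0.2,0,0.013,0,0],[0.2,0,0.022,0,0],[0.2,0,0.032,0,0],[0.2,0,0.042,0,0],[0.2,0,0.051,0,0],[0.2,0,0.057,0,0],[0.2,0,0.06,0,0],[0.2,0,0.06,0,0]]'
python3 - <<'E'
from h import *
o=get_obs();togo((.4505,-.153,.0193),93.0)
for n in ("side","top","wrist"):
    im,d=read_camera(n); P=cloud(n,d)
    for l in ("paint_board","bolt_1"):
      for q in trace(l,n)[:2]:
        p=P[q["pixels"]]; 
        if l=="paint_board": p=p[abs(p[:,2]-.014)<.006]
        if len(p)>9: print(n,l,q["confidence"],len(p),cv2.minAreaRect(p[:,:2].astype(np.float32)),np.nanpercentile(p[:,2],[3,97]))
    if n=="wrist": save("w2",im)
E
```

```text
time: 7.2
eef_pos: [0.4534, -0.2145, 0.0193]
eef_rot: [-3.139, 0.002, -3.088]
contact_force: [0.1, -6.5, 5.6]
gripper_width: 0.252
grasp_force: 30.0
go [-0.0004  0.0616 -0.0002] turn 0.001 rows 1.5 t 7.2
time: 8.03
eef_pos: [0.4502, -0.1542, 0.0192]
eef_rot: [-3.14, 0.002, -3.088]
contact_force: [1.0, -4.3, 7.8]
gripper_width: 0.254
grasp_force: 30.0
go [-0.0004  0.0012 -0.0001] turn 0.001 rows 0.0 t 8.03
side paint_board 0.7 593 ((0.4281700849533081, -0.15581221878528595), (0.11855742335319519, 0.11286236345767975), 2.579333543777466) [0.00935581 0.01788913]
side paint_board 0.32 39 ((0.6392021179199219, 0.030505891889333725), (0.016081400215625763, 0.04138936847448349), 51.92830276489258) [0.00816974 0.01930937]
top paint_board 0.44 156 ((0.3920707404613495, -0.19877777993679047), (0.035817041993141174, 0.0677279531955719), 51.60044860839844) [0.00972426 0.01679233]
top bolt_1 0.68 175 ((0.5114442110061646, 0.11063578724861145), (0.36476263403892517, 0.06078995019197464), 44.3006706237793) [0.02502549 0.64672042]
top bolt_1 0.36 49 ((0.37605178356170654, -0.17098985612392426), (0.015852322801947594, 0.06644601374864578), 46.85911560058594) [0.02035566 0.3820829 ]
wrist paint_board 0.74 16005 ((0.4301607608795166, -0.15471288561820984), (0.11599210649728775, 0.11050725728273392), 3.0559449195861816) [0.01259457 0.01502495]
wrist bolt_1 0.75 1973 ((0.40081194043159485, -0.13045072555541992), (0.03557780757546425, 0.014602377079427242), 23.74517822265625) [0.0214697  0.07468113]
wrist bolt_1 0.71 1986 ((0.39969804883003235, -0.1910303235054016), (0.020765407010912895, 0.03236786276102066), 40.947147369384766) [0.02181522 0.07459602]
```

View pics/w2.png

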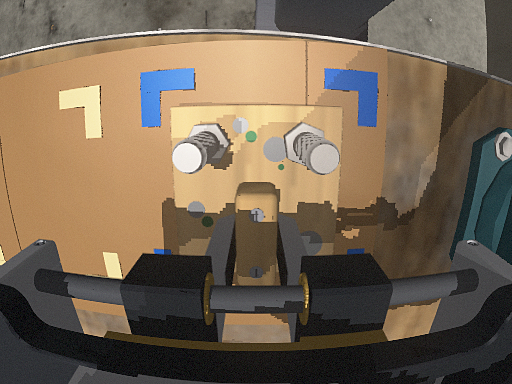

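```bash
python3 -m handwheel '[[0.3,0,0,0,0],[0.35,0,0,0,0],[0.42,0,0,0,0],[0.5,0,0,0,0],[0.55,0,0,-0.01,0],[0.6,0,0,-0.04,0],[0.7,0,0,-0.08,0],[0.8,0,0,-0.12,0],[1,0,0,-0.16,0],[1,0,0,-0.2,0]]'
python3 - <<'E'
from h import *
for n in ("side","top","wrist"):
    im,d=read_camera(n); P=cloud(n,d)
    if n=="wrist":
      for l in ("paint_board","bolt_1"):
       for q in trace(l,n)[:2]:
        p=P[q["pixels"]]; 
        if l=="paint_board": p=p[abs(p[:,2]-.014)<.006]
        if len(p)>9: print(n,l,q["confidence"],len(p),cv2.minAreaRect(p[:,:2].astype(np.float32)),np.nanpercentile(p[:,2],[3,97]))
    A=P.reshape(-1,3)
    for c in [(.633,-.213),(.630,-.093),(.655,.045)]:
      g=A[(abs(A[:,2]-.224)<.006)&(np.hypot(A[:,0]-c[0],A[:,1]-c[1])<.045)]
      if len(g)>9: print(n,"can",len(g),cv2.minEnclosingCircle(g[:,:2].astype(np.float32)),g[:,2].max())
togo((.632,-.093,.29),92.5); togo((.45,-.153,.29))
E
```

```text
time: 9.32
eef_pos: [0.4485, -0.1535, 0.2213]
eef_rot: [3.141, -0.001, -3.089]
contact_force: [1.1, 0.1, 0.7]
gripper_width: 0.846
grasp_force: 0.0
side can 180 ((0.6347403526306152, -0.21594905853271484), 0.027635835111141205) 0.22781807265093418
side can 142 ((0.62987220287323, -0.09237946569919586), 0.027135664597153664) 0.227336838540573
side can 109 ((0.6539046168327332, 0.04461269825696945), 0.02674075774848461) 0.22887980318247067
top can 246 ((0.6378126740455627, -0.2167779952287674), 0.026301326230168343) 0.22811021825439415
top can 373 ((0.6330546140670776, -0.09232741594314575), 0.02703467383980751) 0.22769559567754655
top can 358 ((0.6554359197616577, 0.045163579285144806), 0.026969363912940025) 0.22825817300544482
wrist paint_board 0.86 5438 ((0.42749208211898804, -0.1534634828567505), (0.11490307003259659, 0.11081680655479431), 3.1439332962036133) [0.0095583  0.01267093]
wrist bolt_1 0.8 342 ((0.3916471302509308, -0.1279548704624176), (0.02350500412285328, 0.02659090794622898), 60.61902618408203) [0.01162884 0.0723771 ]
wrist bolt_1 0.59 279 ((0.39358198642730713, -0.18286103010177612), (0.022671295329928398, 0.018463779240846634), 46.59797668457031) [0.02020821 0.0720462 ]
go [-0.1861  0.0503 -0.0713] turn 0.01 rows 4.9 t 9.57
go [-0.0011  0.0001 -0.0712] turn None rows 1.7 t 9.57
```

```bash
python3 -m handwheel '[[1,0,0,-0.04,0],[1,0,0,-0.07,0],[1,-0.06,0.02,-0.07,0],[1,-0.11,0.035,-0.07,0],[1,-0.15,0.045,-0.07,0],[1,-0.186,0.05,-0.07,0],[1,-0.186,0.05,-0.07,0],[1,-0.186,0.05,-0.07,0]]'
python3 - <<'E'
from h import *
o=get_obs(); print(o["contact_force"],o["joints"].round(2))
im,d=read_camera("wrist"); P=cloud("wrist",d); A=P.reshape(-1,3)
for c in [(.633,-.213),(.630,-.093),(.655,.045)]:
      g=A[(abs(A[:,2]-.224)<.006)&(np.hypot(A[:,0]-c[0],A[:,1]-c[1])<.045)]
      if len(g)>9: print("can",len(g),cv2.minEnclosingCircle(g[:,:2].astype(np.float32)),g[:,2].max())
togo((.6315,-.0925,.176))
E
```

```text
time: 10.23
eef_pos: [0.636, -0.0901, 0.2845]
eef_rot: [3.14, -0.003, -3.083]
contact_force: [0.2, 0.9, 0.1]
gripper_width: 1.0
grasp_force: 0.0
[0.19580414 0.94930791 0.13719193] [-0.1   0.57  0.34  1.44 -0.2   1.17  1.9 ]
can 2315 ((0.6341813802719116, -0.2157772183418274), 0.027303293347358704) 0.22748457682094267
can 2949 ((0.6305900812149048, -0.092881940305233), 0.02713184431195259) 0.22765591054194703
can 2007 ((0.6536693572998047, 0.04423285275697708), 0.027266409248113632) 0.22693348962027132
go [ 0.001  -0.0004  0.1089] turn None rows 2.6 t 10.28
```

```bash
python3 -m handwheel '[[1,0.003,-0.001,0.04,0],[1,0.003,-0.001,0.075,0],[1,0.003,-0.001,0.1,0],[0.9,0.003,-0.001,0.109,0],[0.8,0.003,-0.001,0.109,0],[0.72,0.003,-0.001,0.109,0],[0.66,0.003,-0.001,0.109,0],[0.62,0.003,-0.001,0.109,0],[0.57,0.003,-0.001,0.109,0],[0.5,0.003,-0.001,0.109,0]]'
python3 -m handwheel '[[0.5,0,0,0,0],[0.5,0,0,-0.01,0],[0.5,0,0,-0.03,0],[0.5,0,0,-0.04,0],[0.5,0,0,-0.04,0],[0.5,0,0,-0.04,0],[0.5,0,0,-0.04,0],[0.5,0,0,-0.04,0]]'
python3 - <<'E'
from h import *
F=[];T=[]
for i in range(6):
    o=get_obs();F.append(o["contact_force"]);T.append(o["tau"]);read_camera("side")
print(np.mean(F,0),np.std(F,0),np.mean(T,0).round(2),o["eef_pos"],o["gripper_width"],o["time"])
E
```

```text
time: 11.12
eef_pos: [0.6306, -0.0947, 0.1813]
eef_rot: [3.141, 0.003, -3.088]
contact_force: [0.2, 0.8, 4.7]
gripper_width: 0.601
grasp_force: 29.9
time: 11.78
eef_pos: [0.6287, -0.0949, 0.2185]
eef_rot: [3.141, -0.002, -3.088]
contact_force: [-0.8, -0.0, -4.8]
gripper_width: 0.597
grasp_force: 29.9
[ 0.04157766  0.13642712 -4.49928662] [0.52866285 0.3330892  0.59305036] [ 0.000e+00 -5.570e+01  5.160e+00 -1.987e+01  4.000e-02  7.000e-02
  0.000e+00] [ 0.62943959 -0.09511481  0.21930058] 0.5983422991722589 12.0333
```

```bash
python3 - <<'E'
from h import *
F=[]
for i in range(25):
    o=get_obs();F.append(o["contact_force"]);read_camera("side")
print(np.mean(F,0),np.std(F,0)/5,o["time"])
E
```

```text
[-0.02768723  0.01899133 -4.40284039] [0.10780178 0.07477802 0.10169989] 13.2833
```

```bash
python3 -m handwheel '[[0.5,0,0,0.015,0],[0.5,0,0,0.03,0],[0.5,0,0,0.037,0],[0.5,0,0,0.039,0],[0.5,0,0,0.04,0],[0.62,0,0,0.04,0],[0.66,0,0,0.04,0],[0.72,0,0,0.04,0],[0.85,0,0,0.04,0],[1,0,0,0.04,0]]'
python3 -m handwheel '[[1,0,0,0.04,0],[1,0,0,0.02,0],[1,0,0,-0.02,0],[1,0,0,-0.06,0],[1,0,0,-0.07,0],[1,0,0,-0.07,0]]'
python3 - <<'E'
from h import *
F=[]
for i in range(10):
    o=get_obs();F.append(o["contact_force"]);read_camera("side")
print("free",np.mean(F,0),o["time"])
im,d=read_camera("wrist"); P=cloud("wrist",d); A=P.reshape(-1,3)
for c in [(.633,-.213),(.630,-.093),(.655,.045)]:
      g=A[(abs(A[:,2]-.224)<.006)&(np.hypot(A[:,0]-c[0],A[:,1]-c[1])<.045)]
      if len(g)>9: print("can",len(g),cv2.minEnclosingCircle(g[:,:2].astype(np.float32)),g[:,2].max())
togo((.655,.0445,.29))
E
```

```text
time: 14.17
eef_pos: [0.63, -0.0955, 0.1801]
eef_rot: [-3.141, 0.001, -3.089]
contact_force: [-0.2, -0.3, -0.1]
gripper_width: 0.827
grasp_force: 0.0
time: 14.67
eef_pos: [0.6322, -0.0961, 0.2538]
eef_rot: [-3.14, 0.008, -3.089]
contact_force: [-0.6, 0.0, -0.7]
gripper_width: 0.998
grasp_force: 0.0
free [-0.32894254 -0.02526215 -0.0411921 ] 15.1167
can 2814 ((0.6372553706169128, -0.21366485953330994), 0.02727319300174713) 0.2269491978286463
can 3794 ((0.6305293440818787, -0.09109748154878616), 0.02695351094007492) 0.22686144767721464
can 1551 ((0.6558250784873962, 0.04557943716645241), 0.026911308988928795) 0.2274313015296285
go [-0.0329  0.138  -0.0408] turn None rows 3.5 t 15.22
```

```bash
python3 - <<'E'
from h import *
for n in ("top","side"):
    im,d=read_camera(n); A=cloud(n,d).reshape(-1,3)
    for c in [(.636,-.215),(.655,.045)]:
        g=A[(abs(A[:,0]-c[0])<.13)&(abs(A[:,1]-c[1])<.12)&(A[:,2]>.1)&(A[:,2]<.5)&(A[:,0]>c[0]+.04)]
        print(n,c,len(g), np.nanpercentile(g,[2,50,98],axis=0).round(3) if len(g) else "")
E
python3 -m handwheel '[[1,0,0,-0.03,0],[1,-0.01,0.03,-0.04,0],[1,-0.02,0.07,-0.04,0],[1,-0.03,0.11,-0.04,0],[1,-0.033,0.138,-0.04,0],[1,-0.033,0.138,-0.04,0],[1,-0.033,0.138,-0.04,0]]'
python3 -c "
from h import *
togo((.655,.0448,.178))"
```

```text
top (0.636, -0.215) 1168 [[ 0.72  -0.333  0.101]
 [ 0.763 -0.278  0.184]
 [ 0.766 -0.162  0.236]]
top (0.655, 0.045) 0 
side (0.636, -0.215) 2503 [[ 0.714 -0.331  0.103]
 [ 0.762 -0.23   0.184]
 [ 0.766 -0.102  0.25 ]]
side (0.655, 0.045) 445 [[ 0.719 -0.073  0.107]
 [ 0.755  0.013  0.14 ]
 [ 0.783  0.159  0.234]]
time: 15.9
eef_pos: [0.6552, 0.047, 0.2894]
eef_rot: [3.141, -0.001, -3.084]
contact_force: [0.5, -1.1, 0.3]
gripper_width: 1.003
grasp_force: 0.0
go [ 0.0002 -0.0023  0.1114] turn None rows 2.7 t 15.9
```

```bash
python3 -m handwheel '[[1,0,-0.001,0.04,0],[1,0,-0.001,0.075,0],[1,0,-0.001,0.1,0],[0.9,0,-0.001,0.11,0],[0.8,0,-0.001,0.11,0],[0.72,0,-0.001,0.11,0],[0.66,0,-0.001,0.11,0],[0.62,0,-0.001,0.11,0],[0.57,0,-0.001,0.11,0],[0.5,0,-0.001,0.11,0]]'
python3 -m handwheel '[[0.5,0,0,0,0],[0.5,0,0,-0.01,0],[0.5,0,0,-0.03,0],[0.5,0,0,-0.04,0],[0.5,0,0,-0.04,0],[0.5,0,0,-0.04,0],[0.5,0,0,-0.04,0]]'
python3 - <<'E'
from h import *
F=[]
for i in range(12):
    o=get_obs();F.append(o["contact_force"]);read_camera("side")
print(np.mean(F,0),o["grasp_force"],o["time"])
E
python3 -m handwheel '[[0.5,0,0,0.015,0],[0.5,0,0,0.03,0],[0.5,0,0,0.037,0],[0.5,0,0,0.039,0],[0.5,0,0,0.04,0],[0.62,0,0,0.04,0],[0.66,0,0,0.04,0],[0.72,0,0,0.04,0],[0.85,0,0,0.04,0],[1,0,0,0.04,0]]'
python3 -m handwheel '[[1,0,0,0.04,0],[1,0,0,0.02,0],[1,0,0,-0.02,0],[1,0,0,-0.06,0],[1,0,0,-0.07,0],[1,0,0,-0.07,0]]'
python3 -c "
from h import *
togo((.636,-.215,.29))"
```

```text
time: 16.73
eef_pos: [0.6563, 0.0432, 0.1813]
eef_rot: [-3.141, 0.003, -3.088]
contact_force: [-0.0, -0.3, 3.4]
gripper_width: 0.597
grasp_force: 29.9
time: 17.32
eef_pos: [0.6546, 0.0437, 0.2189]
eef_rot: [3.141, -0.002, -3.088]
contact_force: [-0.3, -0.2, -2.0]
gripper_width: 0.6
grasp_force: 29.9
[-0.03789785 -0.00922053 -1.81481142] 29.890890419483185 17.8667
time: 18.75
eef_pos: [0.6554, 0.0433, 0.1798]
eef_rot: [-3.141, 0.0, -3.089]
contact_force: [0.3, 0.5, -0.1]
gripper_width: 0.822
grasp_force: 0.0
time: 19.25
eef_pos: [0.6579, 0.0431, 0.2539]
eef_rot: [-3.142, 0.008, -3.089]
contact_force: [-0.8, -0.9, -0.2]
gripper_width: 0.999
grasp_force: 0.0
go [ 0.0353 -0.2566 -0.0364] turn None rows 6.3 t 19.25
```

```bash
python3 -m handwheel '[[1,0,0,-0.03,0],[1,0.005,-0.03,-0.037,0],[1,0.01,-0.07,-0.037,0],[1,0.015,-0.11,-0.037,0],[1,0.02,-0.15,-0.037,0],[1,0.03,-0.19,-0.037,0],[1,0.034,-0.23,-0.037,0],[1,0.034,-0.257,-0.037,0],[1,0.034,-0.257,-0.037,0],[1,0.034,-0.257,-0.037,0]]'
python3 -c "
from h import *
im,d=read_camera('wrist'); A=cloud('wrist',d).reshape(-1,3)
g=A[(abs(A[:,2]-.224)<.006)&(np.hypot(A[:,0]-.636,A[:,1]+.215)<.045)]; print(cv2.minEnclosingCircle(g[:,:2].astype(np.float32)))
togo((.636,-.215,.178))"
```

```text
time: 20.08
eef_pos: [0.6336, -0.2171, 0.2849]
eef_rot: [3.141, -0.003, -3.093]
contact_force: [0.8, 1.1, -0.7]
gripper_width: 1.0
grasp_force: 0.0
((0.638339638710022, -0.21168993413448334), 0.02714509516954422)
go [-0.0018 -0.0007  0.107 ] turn None rows 2.6 t 20.13
```

```bash
python3 -m handwheel '[[1,-0.002,0,0.04,0],[1,-0.002,0,0.075,0],[1,-0.002,0,0.1,0],[0.9,-0.002,0,0.107,0],[0.8,-0.002,0,0.107,0],[0.72,-0.002,0,0.107,0],[0.66,-0.002,0,0.107,0],[0.62,-0.002,0,0.107,0],[0.57,-0.002,0,0.107,0],[0.5,-0.002,0,0.107,0]]'
python3 -m handwheel '[[0.5,0,0,0,0],[0.5,0,0,-0.01,0],[0.5,0,0,-0.03,0],[0.5,0,0,-0.04,0],[0.5,0,0,-0.04,0],[0.5,0,0,-0.04,0],[0.5,0,0,-0.04,0]]'
python3 - <<'E'
from h import *
F=[]
for i in range(12):
    o=get_obs();F.append(o["contact_force"]);read_camera("side")
print(np.mean(F,0),o["grasp_force"],o["time"])
E
python3 -m handwheel '[[0.5,0,0,0.015,0],[0.5,0,0,0.03,0],[0.5,0,0,0.037,0],[0.5,0,0,0.039,0],[0.5,0,0,0.04,0],[0.62,0,0,0.04,0],[0.66,0,0,0.04,0],[0.72,0,0,0.04,0],[0.85,0,0,0.04,0],[1,0,0,0.04,0]]'
python3 -m handwheel '[[1,0,0,0.04,0],[1,0,0,0.02,0],[1,0,0,-0.02,0],[1,0,0,-0.06,0],[1,0,0,-0.07,0],[1,0,0,-0.07,0]]'
python3 -c "
from h import *
togo((.631,-.093,.29))"
```

```text
time: 20.97
eef_pos: [0.6379, -0.2151, 0.1813]
eef_rot: [-3.141, 0.003, -3.088]
contact_force: [-0.6, 1.1, 3.0]
gripper_width: 0.597
grasp_force: 30.0
time: 21.55
eef_pos: [0.6364, -0.2146, 0.2188]
eef_rot: [3.141, -0.002, -3.088]
contact_force: [1.6, -0.1, -2.0]
gripper_width: 0.599
grasp_force: 30.0
[-0.00934443  0.23149129 -2.59413401] 29.989779889583588 22.1
time: 22.98
eef_pos: [0.6372, -0.215, 0.1799]
eef_rot: [-3.141, 0.0, -3.088]
contact_force: [0.3, 1.0, -0.1]
gripper_width: 0.825
grasp_force: 0.0
time: 23.48
eef_pos: [0.6393, -0.2162, 0.254]
eef_rot: [-3.138, 0.007, -3.088]
contact_force: [0.6, -0.3, -0.2]
gripper_width: 0.998
grasp_force: 0.0
go [ 0.0015  0.1233 -0.0364] turn None rows 3.1 t 23.48
```

B is clearly the heaviest (4.4 N against 1.8 and 2.6).

```bash
python3 -m handwheel '[[1,0,0,-0.03,0],[1,0.001,0.03,-0.037,0],[1,0.001,0.07,-0.037,0],[1,0.001,0.11,-0.037,0],[1,0.002,0.122,-0.037,0],[1,0.002,0.122,-0.037,0],[1,0.002,0.122,-0.037,0]]'
python3 -c "
from h import *
togo((.631,-.0945,.178))"
```

```text
time: 24.07
eef_pos: [0.6279, -0.0928, 0.2856]
eef_rot: [-3.141, -0.002, -3.087]
contact_force: [0.2, -1.1, -0.8]
gripper_width: 1.002
grasp_force: 0.0
go [-0.0032 -0.0018  0.1076] turn None rows 2.6 t 24.07
```

```bash
python3 -m handwheel '[[1,-0.003,-0.002,0.04,0],[1,-0.003,-0.002,0.075,0],[1,-0.003,-0.002,0.1,0],[0.9,-0.003,-0.002,0.108,0],[0.8,-0.003,-0.002,0.108,0],[0.72,-0.003,-0.002,0.108,0],[0.66,-0.003,-0.002,0.108,0],[0.62,-0.003,-0.002,0.108,0],[0.57,-0.003,-0.002,0.108,0],[0.5,-0.003,-0.002,0.108,0]]'
python3 -m handwheel '[[0.5,0,0,0,0],[0.5,0,0,-0.01,0],[0.5,0,0,-0.03,0],[0.5,0,0,-0.055,0],[0.5,0,0,-0.08,0],[0.5,0,0,-0.1,0],[0.5,0,0,-0.115,0],[0.5,0,0,-0.125,0],[0.5,0,0,-0.13,0],[0.5,0,0,-0.13,0]]'
python3 -c "
from h import *
o=get_obs();togo((.49,-.17,o['eef_pos'][2]));togo((.48,-.28,o['eef_pos'][2]))"
```

```text
time: 24.9
eef_pos: [0.6326, -0.0946, 0.1803]
eef_rot: [3.141, 0.003, -3.088]
contact_force: [0.0, 1.5, 3.7]
gripper_width: 0.597
grasp_force: 29.9
time: 25.73
eef_pos: [0.6316, -0.0952, 0.3092]
eef_rot: [-3.141, 0.0, -3.088]
contact_force: [0.0, -0.5, -4.5]
gripper_width: 0.602
grasp_force: 29.9
go [ 0.1454 -0.0672 -0.    ] turn None rows 3.8 t 25.73
go [ 0.1612 -0.1765 -0.    ] turn None rows 5.7 t 25.73
```

```bash
python3 -m handwheel '[[0.5,0.01,0,0,0],[0.5,0.03,-0.005,0,0],[0.5,0.055,-0.015,0,0],[0.5,0.08,-0.03,0,0],[0.5,0.105,-0.05,0,0],[0.5,0.125,-0.075,0,0],[0.5,0.14,-0.1,0,0],[0.5,0.15,-0.125,0,0],[0.5,0.158,-0.145,0,0],[0.5,0.16,-0.16,0,0]]'
python3 -m handwheel '[[0.5,0,-0.01,0,0],[0.5,0,-0.015,0,0],[0.5,0,-0.017,0,0],[0.5,0,-0.017,0,0],[0.5,0,-0.017,0,0],[0.5,0,-0.017,0,0]]'
python3 - <<'E'
from h import *
K={}
for n in ("side","top"):
    im,d=read_camera(n); K[n]=im; P=cloud(n,d); A=P.reshape(-1,3)
    for l in ("can_1","paint_board","bolt_1"):
      for q in trace(l,n)[:3]:
        p=P[q["pixels"]]; print(n,l,round(q["confidence"],2),np.nanpercentile(p,[3,50,97],axis=0).round(3).tolist())
    for c in [(.637,-.215),(.655,.045)]:
      g=A[(abs(A[:,2]-.224)<.006)&(np.hypot(A[:,0]-c[0],A[:,1]-c[1])<.045)]
      if len(g)>9: print(n,"can",len(g),cv2.minEnclosingCircle(g[:,:2].astype(np.float32)),g[:,2].max())
save("end",cv2.resize(np.hstack([K["side"],K["top"]]),(800,300)))
o=get_obs(); print(o["eef_pos"],o["contact_force"],o["gripper_width"],o["time"])
E
```

```text
time: 26.57
eef_pos: [0.4774, -0.2656, 0.3077]
eef_rot: [3.142, -0.003, -3.092]
contact_force: [0.1, -0.1, -4.3]
gripper_width: 0.601
grasp_force: 29.9
time: 27.07
eef_pos: [0.4817, -0.2789, 0.3085]
eef_rot: [3.141, -0.0, -3.087]
contact_force: [-0.1, -0.6, -4.2]
gripper_width: 0.598
grasp_force: 29.9
side can_1 0.93 [[0.604, -0.242, 0.009], [0.619, -0.233, 0.132], [0.652, -0.198, 0.226]]
side can_1 0.75 [[0.45, -0.306, 0.138], [0.463, -0.299, 0.249], [0.495, -0.271, 0.354]]
side paint_board 0.6 [[0.371, -0.211, 0.007], [0.433, -0.169, 0.016], [0.482, -0.116, 0.048]]
side bolt_1 0.75 [[0.572, 0.167, 0.009], [0.6, 0.202, 0.032], [0.642, 0.224, 0.042]]
side bolt_1 0.61 [[0.382, -0.14, 0.019], [0.39, -0.132, 0.043], [0.401, -0.126, 0.075]]
side bolt_1 0.51 [[0.604, -0.242, 0.014], [0.618, -0.234, 0.133], [0.648, -0.204, 0.226]]
side can 181 ((0.6312960386276245, -0.21604500710964203), 0.026315923780202866) 0.22807116032489752
side can 34 ((0.651587963104248, 0.0445592999458313), 0.02521214634180069) 0.22859425846939468
top can_1 0.87 [[0.625, 0.017, 0.001], [0.636, 0.038, 0.185], [0.673, 0.066, 0.226]]
top can_1 0.82 [[0.606, -0.237, 0.009], [0.617, -0.21, 0.196], [0.654, -0.188, 0.226]]
top paint_board 0.89 [[0.389, -0.196, 0.01], [0.45, -0.14, 0.014], [0.486, -0.104, 0.047]]
top bolt_1 0.37 [[0.625, 0.016, 0.009], [0.636, 0.037, 0.186], [0.674, 0.067, 0.226]]
top can 379 ((0.6331894993782043, -0.21547813713550568), 0.02739044465124607) 0.22857821327772065
top can 360 ((0.6528886556625366, 0.044482942670583725), 0.026907294988632202) 0.22822517711465193
[ 0.4813141  -0.28013254  0.30882752] [-0.12008206 -0.53430917 -4.63956689] 0.6034497024374328 27.4667
```

View pics/end.png

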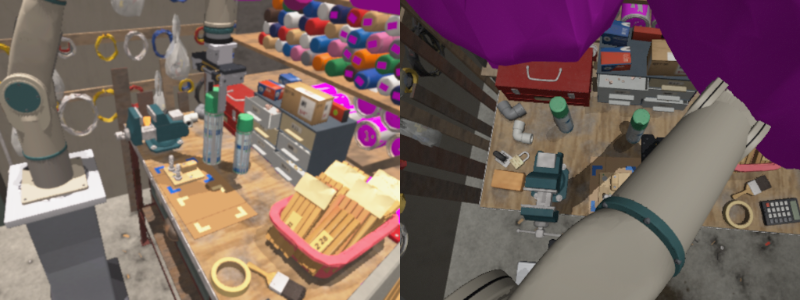

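The picture shows the can held upright over the cardboard (about (212,130) in the left half). The board is in the blue outline with the bolts standing (about (180,170)), and the other two cans are upright.

```bash
python3 -c "
from rig import *
print(finish_job())"
```

```text
the job is handed in; nothing more can be done
None
```

I handed the job in at about 27.5 s: the board lies square in the blue outline with both bolts standing, and the heaviest can (4.4 N, against 1.8 N and 2.6 N) is held upright over the cardboard with its base about 0.13 m up, though no verdict was returned.

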